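# Dial in the code and open the module box

### The job

Open the code-locked module box: turn the left dial until its pointer is at its thick code mark, turn the right dial until its pointer is at its own thick code mark, then slide the steel cover fully open to the right. Leave both dials on their code marks, and leave everything else on the bench where it is.

Things in the scene. Friction and masses are not known exactly. Their poses are not given: they have to be found in the camera images.
- console: the code-locked module box: grey, fixed to the bench, 300 mm wide, with a white face sloping up away from the robot at 25 degrees. Two equal dials on its lower half, a steel sliding cover on its upper half. Origin on the bench under the face's middle; x away from the robot side, y left as the robot sees it, z up. Behind the face a ledge 124 mm high reaches to x = 122 mm.
- face (a point): middle of the sloping face, on its surface, 90 mm above the bench. Its frame: z out of the face, x up the slope, y left. The face is 180 mm along x (lower edge 52 mm, upper edge 128 mm above the bench), 300 mm along y. Dial axes at x -45, y +55 (left) and -55 mm (right).
- left_dial (a joint): angle of the left dial (rad): 0 = pointer straight up the slope, positive = anticlockwise as seen looking onto the face; stops at -3.0 and 3.0. Its code mark is at 1.047 rad (10 o'clock). Friction 0.06 N m, no spring: stays where left.
- right_dial (a joint): angle of the right dial (rad): 0 = pointer straight up the slope, positive = anticlockwise as seen looking onto the face; stops at -3.0 and 3.0. Its code mark is at -2.094 rad (4 o'clock). Friction 0.06 N m, no spring: stays where left.
- left_dial_grip (a point): on the left dial's axis, 33 mm out from the face, in its grip bar. Frame turns with the dial: x = pointer direction, z = axis, out of the face. Aluminium grip bar: 12 mm wide, 44 mm long along x (22 either side of the axis, plus a 6 mm nose at the pointer end), 10 to 38 mm above the face, black line on top at the pointer end. Below it a dark steel skirt, see right dial.
- right_dial_grip (a point): same for the right dial. Skirts: dark, 69 mm across, 2 to 10 mm above the face, one flat 24.5 mm from the axis, a white dash at the rim under the pointer; with the pointer at the code mark the flat faces the cover. Round each dial, on the face: fine ticks every 30 degrees (none next to the cover) and one thick long black bar, 16 x 7 mm, the code mark, at different clock positions.
- cover (a joint): how far the cover is slid open (m): 0 shut, 0.08 fully open (stop). It slides level, to the right as the robot sees it (face -y); about 2 N plus slight drag. Two teeth on its lower edge are blocked by the round skirts: it moves more than about 10 mm only with both dials within about 0.15 rad of their marks.
- cover_grip (a point): in the cover's black handle bar, 33 mm out from the face; frame as the face's. Handle: stands at the cover's middle, 12 mm wide (y), 50 mm long (x, up the slope), 9 to 41 mm above the face. Cover: steel plate 130 mm wide, 70 mm along x, top 9 mm above the face; its middle is at face x 26.5, y 30 mm when shut.
- circuit_board: green circuit board with components, 100 x 120 mm, up to 12 mm high, lying flat on the bench in front of the box; origin under its centre. Not part of the job.
- solder_spool: aluminium spool, 60 mm diameter, 46 mm high, standing on the bench left of the box; origin under its centre. Not part of the job.
- flux_bottle: small white plastic bottle with a black cap, 42 mm diameter, 100 mm high, standing right of the box; origin under its centre. Not part of the job.
- parts_reel: flat black reel, 170 mm diameter, 13 mm high, lying on the bench far to the left; origin under its centre. Not part of the job.
- board_tray: open black tray with green boards in it, 240 x 180 mm, 50 mm high, far to the right; origin under its centre. Not part of the job.
- screwdriver: screwdriver, 170 mm long, lying on the bench far to the left. Not part of the job.
- esd_brush: black-handled brush, 160 mm long, lying on the bench to the right. Not part of the job.
- fluid_can: small aluminium jar with a black cap, 52 mm diameter, 85 mm high, on the bench behind the box; origin under its centre. Not part of the job.

How it is judged:
On the way, in this order (a step that is already met when the one before it is completed fails the run):
1. both dials set to their code marks (within 0.15 rad) with the cover still shut (open by less than 15 mm) (value of joint left_dial between 0.8972 and 1.1972 rad and value of joint right_dial between -2.2444 and -1.9444 rad and value of joint cover below 0.015 m), for 0.2 s.
2. the cover slid open by at least 72 mm (value of joint cover above 0.072 m), for 0.2 s.
At the end, for the whole second after the job is handed in: The cover is open by at least 72 of its 80 mm and at rest, both dials are at rest within 0.15 rad of their code marks (left 1.047, right -2.094) (value of joint left_dial between 0.8972 and 1.1972 rad and value of joint right_dial between -2.2444 and -1.9444 rad and value of joint cover above 0.072 m and velocity of joint cover between -0.01 and 0.01 m/s and velocity of joint left_dial between -0.1 and 0.1 rad/s and velocity of joint right_dial between -0.1 and 0.1 rad/s); the robot touches nothing.
It fails at once if one of the loose things on the bench that are not part of the job is moved by more than 30 mm (distance of any of circuit_board, solder_spool, flux_bottle, parts_reel, board_tray, screwdriver, esd_brush, fluid_can from where it was at the start of the episode above 0.03 m).
It also fails if it takes over 72 s, if anything falls off the work surface, if the arm or the gripper's body presses on something with over 40 N, if the wrist force passes 120 N, or if a joint passes its speed limit or range.

### The arm

A 6-joint arm with a two-finger parallel gripper is mounted at the origin on the work surface. World frame = base frame: x ahead of the robot, y to its left, z up, the work surface at z = 0. Lengths are in m, angles in rad, forces in N, time in s.
With the tool pointing down it reaches from about 0.325 to 0.9 m from the base axis. Payload 6.1 kg.
Tool frame: the origin (TCP) lies at the very end of the fingers, on their centre line; the grasp point (between the pads) lies behind it (robot.hold_point_z is the z of the grasp point in the tool frame, in m); z points along the fingers, x is the direction in which the jaws open and shut, and the axes are right-handed (so a half turn about z gives the same grasp; the last joint's range is limited). The gripper opens to 85 mm and grips with 20 to 120 N. Pads are 22 mm wide; open, the fingers measure 114 mm over their backs; the gripper's body (76 mm by 85 mm) begins 54 mm behind the grasp point. The pads swing forward as they close: fully open they stand 13 mm farther back than shut.
Start: joints at [-1.387, 0.22, 1.526, -0, 1.395, -0.126], TCP at [0.191, -0.595, 0.193] pointing down, gripper open.
Joint ranges: [-2.98, 2.98], [-0.91, 2.08], [0.09, 2.57], [-1.24, 4.39], [0.2, 2.65], [-2.68, 2.68]. Speed limits (rad/s): [2.57, 2.57, 3.01, 3.14, 3.14, 3.14].

### API

Orientations are given as [roll, pitch, yaw] about the fixed x, y, z axes, in that order (R = Rz(yaw) Ry(pitch) Rx(roll)).
In Python, from cell import robot, readout, optics gives the robot as it stands. Calls block until the motion is done:
- robot.goto(position, orientation): joint-space move of the TCP to a pose.
- robot.move_l(position, speed=0.15, orientation=None, force_limit=None): straight line of the TCP; orientation=None keeps the orientation; speed is the mean speed in m/s. With force_limit (N) it stops when the force on the tool has changed by that much, and returns True; else False.
- robot.movej(angles): joint-space move.
- robot.gripper_to(opening): finger opening in m; the grip force is fixed at half the most; returns when the fingers have stopped.
- robot.pause(seconds).
- robot.inverse_kinematics(position, orientation): joint angles nearest the present ones, or None.
- readout.get_state(): the state.
- optics.capture(name): name is "side" or "top" or "wrist"; returns a dict with "image" (480x640x3 uint8, blue, green, red), "z_map" (480x640 float32, m along the optical axis (not along the pixel's ray), 0 where there is no reading), "fx", "fy", "cx", "cy" (pixels), "world_from_camera" (4x4, takes a point from camera to world coordinates); the wrist camera has in their place "tool_from_camera" (4x4, takes a point from camera to tool coordinates, whose origin is the TCP and whose axes are the tool frame's). Camera axes: x right, y up, looking along -z (the intrinsics and any distortion apply to the point x, -y, -z); pixel columns grow to the right and rows downward; lengths in m; the calibration is good to about 2 mm. The wrist camera is an equidistant fisheye: a pixel r from the principal point sees the ray r / f radians off the axis. A picture is of the moment at which its call begins: read the wrist's pose just before it.
A pose or a line that the arm cannot do raises robot.PlanningError and nothing moves.
- robot.close_job(): hands the job in, once; it reports no verdict.
The state is a dict: "time_s": time; "joints": joint angles; "dq": joint speeds; "joint_efforts": joint torques, N m; "eef_pos": TCP position; "orientation": TCP orientation; "contact_force": force on the tool from outside, world axes, zero at the start; "wrist_torque": the same for the moment, N m; "gripper_width": finger opening in m.
Only numpy, scipy, OpenCV 4.12 (cv2) and the standard library are available. Lean on these libraries where they do the work, as an engineer would, in place of code of your own. Each camera call takes 0.05 s, during which the arm holds its last target.

## Working session

There is one attempt and no reset: what is moved stays moved. The work goes in short steps, each a Python script; the robot and the scene stay as the last script left them, time stands still between calls to the robot, and variables do not carry over. Pictures are saved under pics/ and viewed, and the job is handed in when it is done.

```bash
ls; mkdir -p pics
python3 - <<'E'
from cell import robot, readout, optics
import cv2,pickle
for n in ["side","top","wrist"]:
    c=optics.capture(n); cv2.imwrite(f"pics/{n}0.png",c["image"]); pickle.dump(c,open(f"{n}0.pkl","wb"))
    print(n,c["fx"],c["cx"],c["cy"],c.get("world_from_camera",c.get("tool_from_camera")))
print(readout.get_state(), robot.hold_point_z)
E
```

```text
pics
side 553.708308919534 324.29050675835305 246.57205831186462 [[-0.97895947  0.1525846  -0.13548543  0.4066816 ]
 [-0.20403504 -0.72271833  0.66033925  0.83439645]
 [ 0.0028398   0.67408913  0.73864456  1.03089396]
 [ 0.          0.          0.          1.        ]]
top 464.8681379541285 318.68175638709454 237.89579059665277 [[ 0.00720996  0.9874876  -0.15753179  0.42405645]
 [-0.99988634  0.00503336 -0.01421149 -0.00825288]
 [-0.01324076  0.15761635  0.98741165  1.14906905]
 [ 0.          0.          0.          1.        ]]
wrist 371.64829954431775 312.81971961657024 239.62464516813247 [[ 9.99999953e-01 -2.22217671e-04  2.12595234e-04  2.93973852e-05]
 [-1.55255152e-04 -9.61515590e-01 -2.74750333e-01 -6.88698839e-02]
 [ 2.65468011e-04  2.74750287e-01 -9.61515579e-01 -1.82252996e-01]
 [ 0.00000000e+00  0.00000000e+00  0.00000000e+00  1.00000000e+00]]
{'time_s': 0.15, 'joints': array([-1.38711287e+00,  2.21073418e-01,  1.52734046e+00, -2.43435114e-05,
        1.39470752e+00, -1.26124427e-01]), 'dq': array([ 3.79722943e-04, -1.43774474e-03, -3.77085183e-03, -7.57147227e-05,
        6.11721875e-04,  2.30786613e-04]), 'joint_efforts': array([ 7.49303726e-04, -4.97484398e+01, -3.89903820e+01, -2.66008483e-04,
        7.12020061e-03, -1.56806016e-05]), 'eef_pos': array([ 0.19042414, -0.59473464,  0.19263713]), 'orientation': array([-3.14142412e+00,  1.51961062e-03, -1.26098403e+00]), 'contact_force': array([-0.03587136,  0.17817584,  0.35685939]), 'wrist_torque': array([-0.00755927,  0.01119232, -0.06636706]), 'gripper_width': 0.08485970077595847} -0.0187
```

View pics/top0.png

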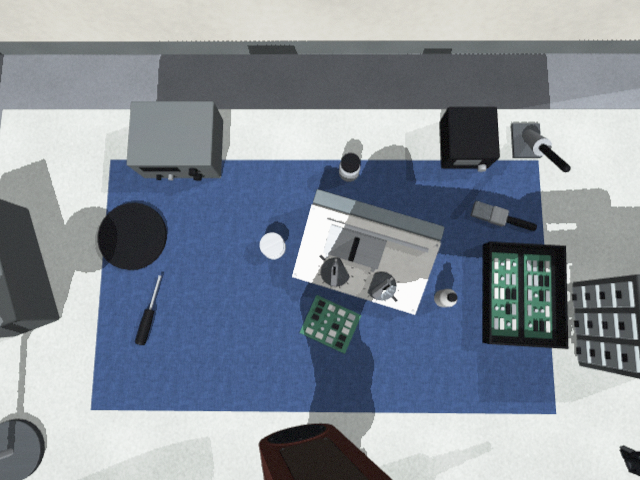

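View pics/side0.png

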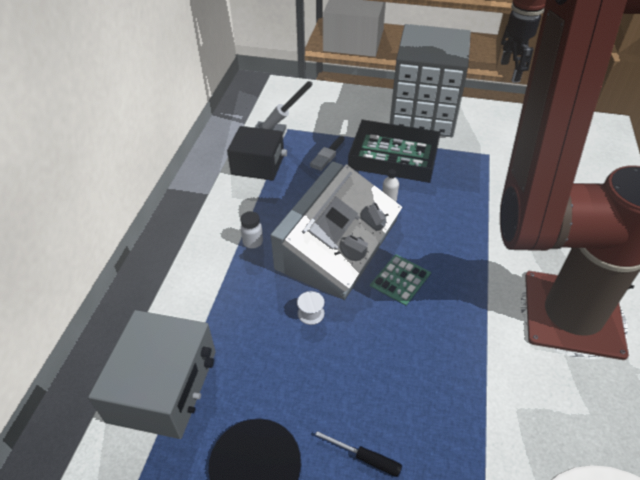

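```bash
cat > h.py <<'E'
import numpy as np,pickle,cv2
def cloud(c):
    z=c["z_map"];h,w=z.shape
    u,v=np.meshgrid(np.arange(w),np.arange(h))
    P=np.stack([(u-c["cx"])/c["fx"]*z,-(v-c["cy"])/c["fy"]*z,-z],-1)
    T=c["world_from_camera"]; return P@T[:3,:3].T+T[:3,3]
E
python3 - <<'E'
from h import *
for n,(u0,u1,v0,v1) in {"top":(270,470,160,340),"side":(240,420,140,300)}.items():
    c=pickle.load(open(n+"0.pkl","rb"));P=cloud(c)
    im=cv2.resize(c["image"][v0:v1,u0:u1],None,fx=4 if n=="top" else 3.7,fy=4 if n=="top" else 3.7,interpolation=cv2.INTER_CUBIC)
    im=im[:600]; cv2.imwrite(f"pics/{n}0z.png",im[:, :800])
    Q=P[v0:v1,u0:u1].reshape(-1,3); C=c["image"][v0:v1,u0:u1].reshape(-1,3)
    # RANSAC plane among tall pts
    m=(c["z_map"][v0:v1,u0:u1].reshape(-1)>0)&(Q[:,2]>.045)&(Q[:,2]<.135)&(C.min(1)>150)
    q=Q[m]; rng=np.random.default_rng(0);best=None
    for i in range(500):
        a=q[rng.choice(len(q),3,False)]; nn=np.cross(a[1]-a[0],a[2]-a[0]);l=np.linalg.norm(nn)
        if l<1e-4: continue
        nn/=l; k=abs((q-a[0])@nn)<.003
        if best is None or k.sum()>best.sum(): best=k
    q=q[best];ctr=q.mean(0);nn=np.linalg.svd(q-ctr,full_matrices=False)[2][2];nn*=np.sign(nn[2])
    print(n,len(q),ctr,nn,"tilt",np.degrees(np.arccos(nn[2])),"yaw",np.degrees(np.arctan2(-nn[1],-nn[0])))
    rect=cv2.minAreaRect(q[:,:2].astype(np.float32)*1000);print(rect, q[:,2].min(),q[:,2].max())
    print(cv2.boxPoints(rect))
E
```

```text
top 4949 [ 0.54414098 -0.10616654  0.09236964] [-0.40633396  0.12185088  0.9055634 ] tilt 25.100728875316626 yaw -16.692865279203275
((532.7609252929688, -130.86614990234375), (372.99261474609375, 163.9738311767578), 73.21438598632812) 0.04989315410498718 0.13123045555315982
[[ 400.40878  -285.7391  ]
 [ 557.396    -333.09335 ]
 [ 665.11304    24.006805]
 [ 508.12585    71.36105 ]]
side 3130 [ 0.54854664 -0.07905787  0.09067675] [-0.40626826  0.12226624  0.9055369 ] tilt 25.104308784990227 yaw -16.749143132406587
((532.5409545898438, -128.73800659179688), (370.8913879394531, 164.70480346679688), 73.24526977539062) 0.04951554823049986 0.1304269989146849
[[ 400.22522 -282.57092]
 [ 557.93787 -330.05127]
 [ 664.8567    25.09491]
 [ 507.14404   72.57526]]
```

View pics/top0z.png

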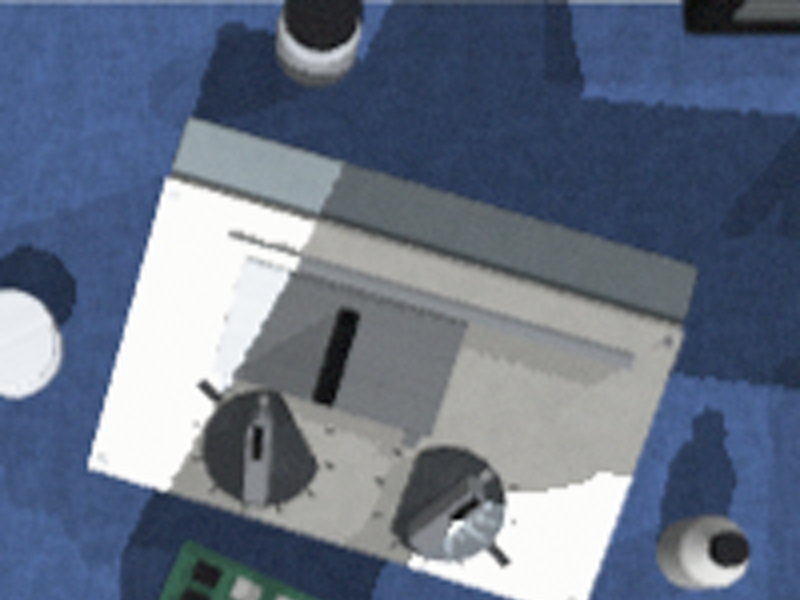

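View pics/side0z.png

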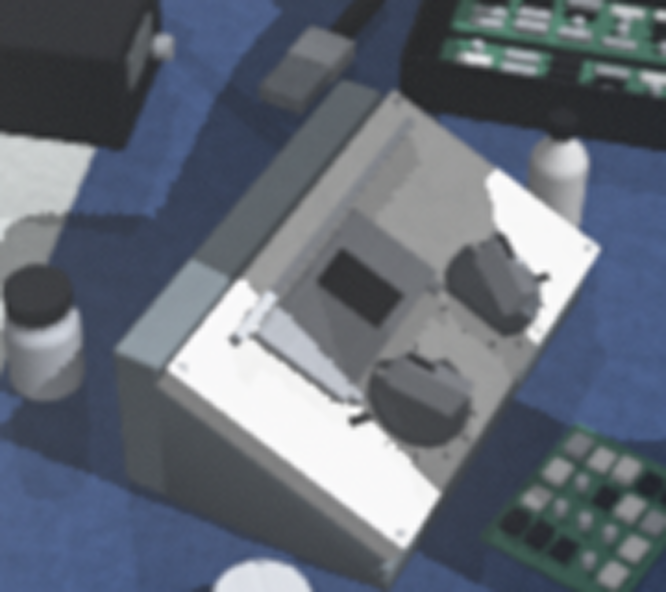

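```bash
cat >> h.py <<'E'
def Rz(a): c,s=np.cos(a),np.sin(a); return np.array([[c,-s,0],[s,c,0],[0,0,1.]])
def Ry(a): c,s=np.cos(a),np.sin(a); return np.array([[c,0,s],[0,1,0],[-s,0,c]])
def faceT(x,y,yaw):
    T=np.eye(4);T[:3,:3]=Rz(yaw)@Ry(-np.radians(25));T[:3,3]=[x,y,.09];return T
def proj(c,Pw):
    T=np.linalg.inv(c["world_from_camera"]);p=np.atleast_2d(Pw)@T[:3,:3].T+T[:3,3]
    return np.stack([c["cx"]+c["fx"]*p[:,0]/-p[:,2],c["cy"]-c["fy"]*p[:,1]/-p[:,2]],-1)
def rect(c,T,zf,s=2.5,X=(-100,100),Y=(-160,160)):
    # orthorectified view at face height zf (mm): rows=-x, cols=-y
    x=np.arange(X[1],X[0],-1/s);y=np.arange(Y[1],Y[0],-1/s)
    yy,xx=np.meshgrid(y,x)
    P=np.stack([xx,yy,np.full_like(xx,zf)],-1).reshape(-1,3)/1000@T[:3,:3].T+T[:3,3]
    uv=proj(c,P).reshape(*xx.shape,2).astype(np.float32)
    return cv2.remap(c["image"],uv[...,0],uv[...,1],cv2.INTER_CUBIC)
E
python3 - <<'E'
from h import *
from scipy.optimize import least_squares
t=pickle.load(open("top0.pkl","rb"));s=pickle.load(open("side0.pkl","rb"))
F=np.array([[.09,.15,0],[.09,-.15,0],[-.09,.15,0],[-.09,-.15,0]])
pt=np.array([[168,178],[683,322],[90,467]])/4+[270,160]
ps=np.array([[168,372],[395,92],[393,553],[600,248]])/3.7+[240,140]
def res(p,wt=1,ws=1):
    T=faceT(*p);W=F@T[:3,:3].T+T[:3,3]
    return np.r_[wt*(proj(t,W)[:3]-pt).ravel(),ws*(proj(s,W)-ps).ravel()]
for w in ((1,1),(1,0),(0,1)):
    r=least_squares(res,[.56,-.1,-.29],args=w);print(w,r.x,np.degrees(r.x[2]),np.round(r.fun,1))
    if w==(1,1): np.save("pose.npy",r.x)
p=np.load("pose.npy");T=faceT(*p)
cv2.imwrite("pics/rt.png",rect(t,T,0)); cv2.imwrite("pics/rs.png",rect(s,T,0))
E
```

```text
(1, 1) [ 0.54257334 -0.09594338 -0.29218908] -16.74120084158229 [-1.  -0.4 -0.3  2.2 -1.1 -0.8 -1.  -1.2 -1.3 -0.7  2.2 -1.4 -0.9 -0.1]
(1, 0) [ 0.5440984  -0.09850287 -0.27457554] -15.732019562800259 [-0.8 -0.1  0.5  0.2  0.3 -0.1 -0.  -0.  -0.  -0.   0.  -0.  -0.  -0. ]
(0, 1) [ 0.54145308 -0.09305131 -0.30446965] -17.44482575520081 [-0.  -0.  -0.   0.  -0.  -0.  -1.3 -0.8 -0.2  0.   1.5 -0.4 -0.1  1.2]
```

View pics/rt.png

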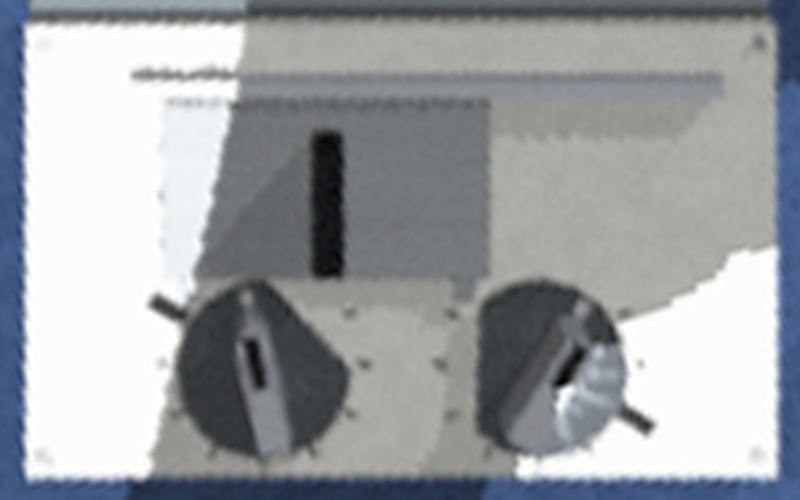

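View pics/rs.png

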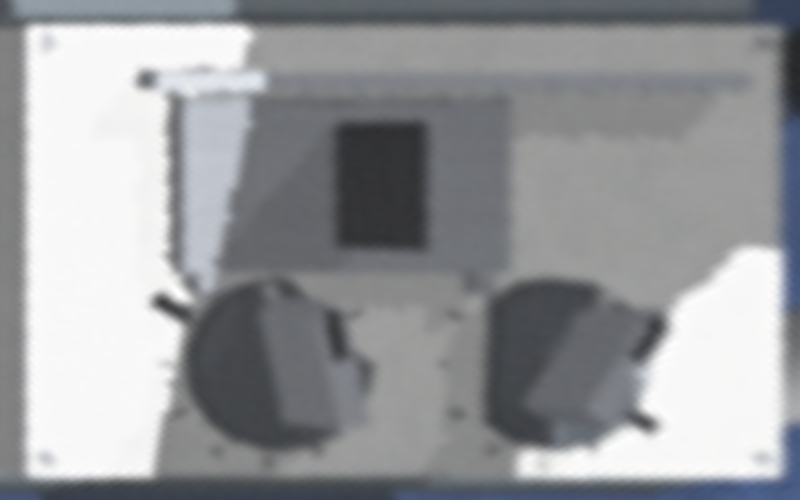

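```bash
cat >> h.py <<'E'
from scipy.spatial.transform import Rotation as Ro
def tool(T,pf,phi,hover=0):
    """TCP pose for face point pf (mm) of TCP, jaw angle phi (rad) in the face plane"""
    R=np.column_stack([[np.cos(phi),np.sin(phi),0],[np.sin(phi),-np.cos(phi),0],[0,0,-1]])
    W=T[:3,:3]@R; p=T[:3,:3]@(np.array(pf,float)/1000)+T[:3,3]
    return p, Ro.from_matrix(W).as_euler('xyz')
E
python3 - <<'E'
from h import *
from cell import robot
T=faceT(*np.load("pose.npy"))
for name,pf,ths in (("L",(-45,55,14),(.26,1.047)),("R",(-45,-55,14),(-.52,-2.094)),("C",(26.5,30,14),(0,)),("C2",(26.5,-50,14),(0,)),("H",(0,0,110),(0,))):
  for th in ths:
    for sg in (1,-1):
        phi=th+sg*np.pi/2
        q=robot.inverse_kinematics(*[list(a) for a in tool(T,pf,phi)])
        print(name,th,sg,None if q is None else np.round(q,2))
E
```

```text
L 0.26 1 [-0.18 -0.28  2.31 -0.08  0.69 -1.66]
L 0.26 -1 [-0.18 -0.28  2.31 -0.08  0.69  1.48]
L 1.047 1 [-0.18 -0.28  2.31 -0.08  0.69 -2.45]
L 1.047 -1 [-0.18 -0.28  2.31 -0.08  0.69  0.69]
R -0.52 1 [-0.5  -0.35  2.35  0.13  0.71 -1.33]
R -0.52 -1 [-0.5  -0.35  2.35  0.13  0.71  1.81]
R -2.094 1 [-0.5  -0.35  2.35  0.13  0.71  0.24]
R -2.094 -1 None
C 0 1 [-0.25 -0.17  2.15 -0.02  0.73 -1.52]
C 0 -1 [-0.25 -0.17  2.15 -0.02  0.73  1.62]
C2 0 1 [-0.45 -0.2   2.18  0.1   0.74 -1.79]
C2 0 -1 [-0.45 -0.2   2.18  0.1   0.74  1.35]
H 0 1 [-0.33 -0.48  2.23  0.02  0.95 -1.62]
H 0 -1 [-0.33 -0.48  2.23  0.02  0.95  1.52]
```

Run:
```python
from h import *
from cell import robot,readout,optics
T=faceT(*np.load("pose.npy"))
robot.goto(*tool(T,(0,0,140),-np.pi/2)); robot.pause(.3)
s=readout.get_state(); c=optics.capture("wrist"); c["s"]=s
pickle.dump(c,open("w1.pkl","wb")); cv2.imwrite("pics/w1.png",c["image"]); print(s["time_s"],s["eef_pos"],s["contact_force"])
```

```text
2.5667 [ 0.48590061 -0.07927879  0.2167993 ] [-0.44104589 -0.1112805   0.15440787]
```

View pics/w1.png

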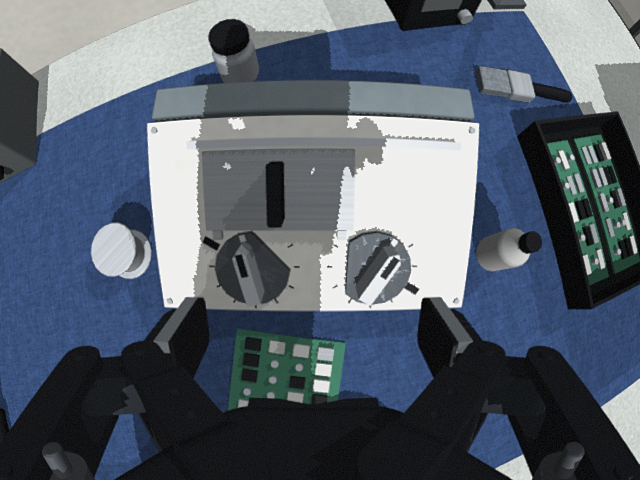

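```bash
cat >> h.py <<'E'
def wproj(c,Pw):
    Rt=Ro.from_euler('xyz',c["s"]["orientation"]).as_matrix();p=(np.atleast_2d(Pw)-c["s"]["eef_pos"])@Rt
    A=np.linalg.inv(c["tool_from_camera"]);p=p@A[:3,:3].T+A[:3,3]
    x,y,z=p[:,0],-p[:,1],-p[:,2]; r=np.hypot(x,y)+1e-12; th=np.arctan2(r,z)
    return np.stack([c["cx"]+c["fx"]*th*x/r,c["cy"]+c["fy"]*th*y/r],-1)
def wrect(c,T,zf,s=2.5,X=(-100,100),Y=(-160,160)):
    x=np.arange(X[1],X[0],-1/s);y=np.arange(Y[1],Y[0],-1/s)
    yy,xx=np.meshgrid(y,x)
    P=np.stack([xx,yy,np.full_like(xx,zf)],-1).reshape(-1,3)/1000@T[:3,:3].T+T[:3,3]
    uv=wproj(c,P).reshape(*xx.shape,2).astype(np.float32)
    return cv2.remap(c["image"],uv[...,0],uv[...,1],cv2.INTER_CUBIC)
E
python3 - <<'E'
from h import *
c=pickle.load(open("w1.pkl","rb"))
T=faceT(*np.load("pose.npy"))
im=wrect(c,T,0)
for x,y in ((90,150),(90,-150),(-90,150),(-90,-150),(-45,55),(-45,-55)):
    cv2.drawMarker(im,(int((160-y)*2.5),int((100-x)*2.5)),(0,0,255),0,10,1)
cv2.imwrite("pics/w1r.png",im)
im=wrect(c,T,38,s=5,X=(-90,0),Y=(-100,60))
# dials at bar-top height, left dial out partially
im=wrect(c,T,38,s=4,X=(-95,65),Y=(-100,100))
for x,y in ((-45,55),(-45,-55),(26.5,30)):
    cv2.drawMarker(im,(int((100-y)*4),int((65-x)*4)),(0,0,255),0,30,1)
cv2.imwrite("pics/w1t.png",im)
E
```

```text
(no output)
```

View pics/w1r.png

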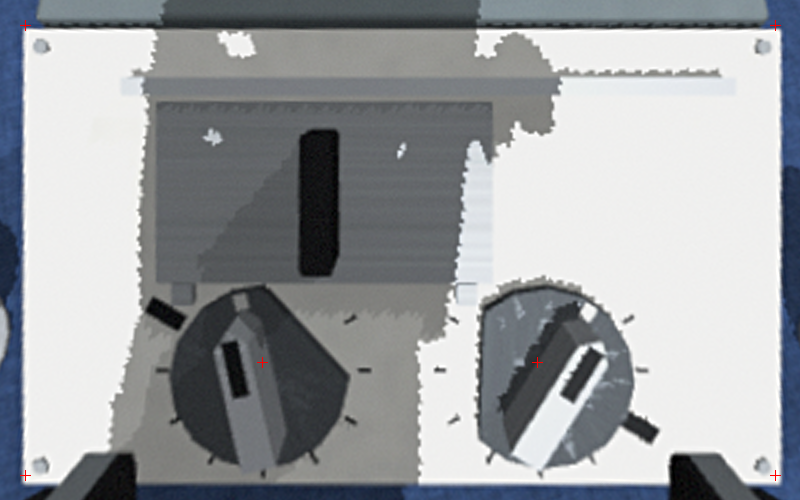

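View pics/w1t.png

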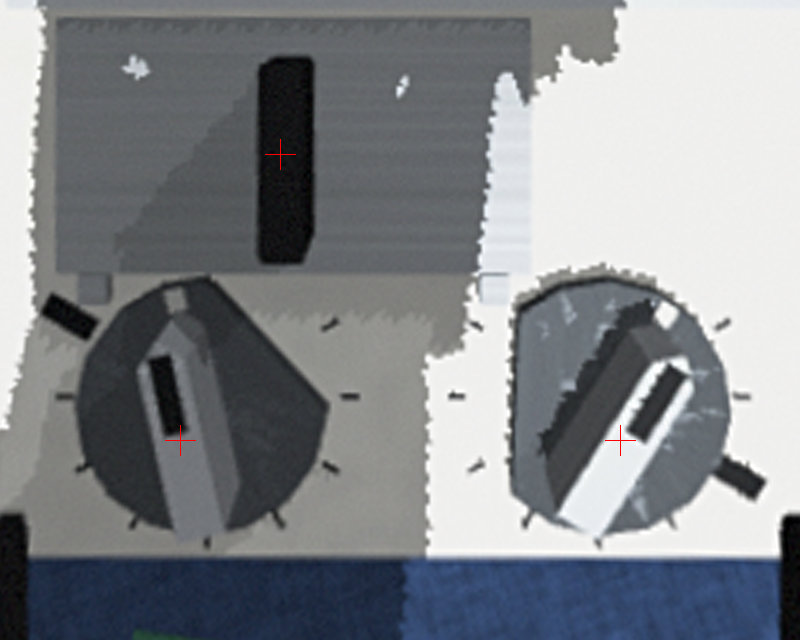

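Run:
```python
from h import *
from scipy.optimize import least_squares
c=pickle.load(open("w1.pkl","rb"))
p0=np.load("pose.npy");T0=faceT(*p0)
# observed rect px of corners
obs=np.array([[22,28],[780,28],[25,484],[781,485]],float)
of=np.column_stack([100-obs[:,1]/2.5,160-obs[:,0]/2.5,0*obs[:,0]])/1000
uv=wproj(c,of@T0[:3,:3].T+T0[:3,3])
F=np.array([[.09,.15,0],[.09,-.15,0],[-.09,.15,0],[-.09,-.15,0]])
def res(p):
    T=faceT(*p[:3]); 
    if len(p)>3: T[2,3]+=p[3]
    return (wproj(c,F@T[:3,:3].T+T[:3,3])-uv).ravel()
for x0 in (p0,np.r_[p0,0]):
    r=least_squares(res,x0);print(r.x,np.degrees(r.x[2]),np.round(r.fun,1))
np.save("pose2.npy",r.x)
T=faceT(*r.x[:3]);T[2,3]+=r.x[3];np.save("T.npy",T)
im=wrect(c,T,38,s=4,X=(-95,65),Y=(-100,100))
for x,y in ((-45,55),(-45,-55),(26.5,30)):
    cv2.drawMarker(im,(int((100-y)*4),int((65-x)*4)),(0,0,255),0,30,1)
for y,th in ((55,.26),(-55,-.55)):
    a=np.array([(22,6),(28,0),(22,-6),(-22,-6),(-22,6)],float)@np.array([[np.cos(th),np.sin(th)],[-np.sin(th),np.cos(th)]])+[-45,y]
    cv2.polylines(im,[np.column_stack([(100-a[:,1])*4,(65-a[:,0])*4]).astype(int)],True,(0,255,0),1)
cv2.imwrite("pics/w1t2.png",im)
im=wrect(c,T,0); im2=wrect(c,T,10)
```

```text
[ 0.53992743 -0.09594463 -0.29149851] -16.701634513565004 [ 1.4  1.1 -0.8  0.9  0.2 -0.6 -0.8 -1.1]
[ 0.539487   -0.09581237 -0.29149827  0.00239489] -16.701620467923572 [ 0.3  0.4  0.3  0.3 -0.7 -0.1  0.1 -0.6]
```

View pics/w1t2.png

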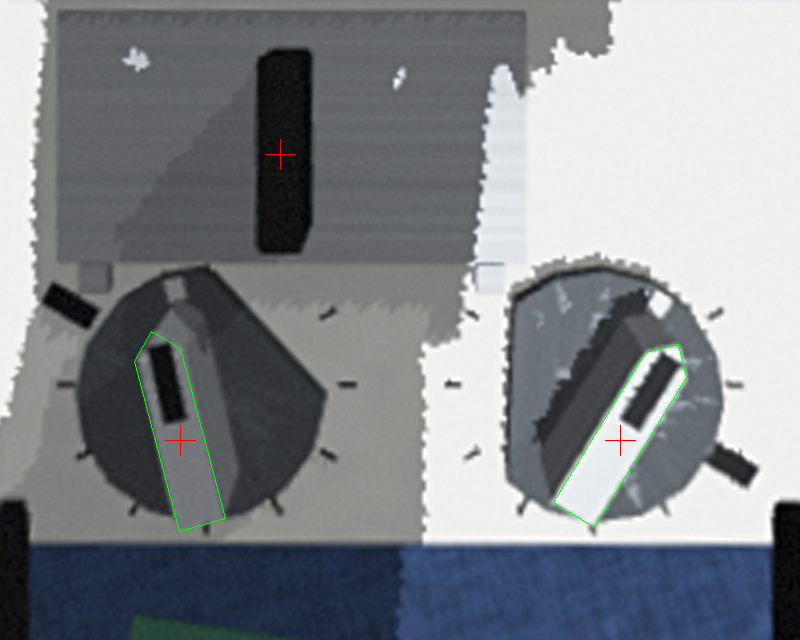

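```bash
cat > dial.py <<'E'
import sys
from h import *
from cell import robot,readout,optics
T=np.load("T.npy")
y,th0,th1,sg=map(float,sys.argv[1:5]); ph=th0+sg*np.pi/2
robot.gripper_to(.05)
p,o=tool(T,(-45,y,75),ph); robot.goto(p,o); robot.pause(.2)
p,o=tool(T,(-45,y,15),ph)
f0=readout.get_state()["contact_force"]
print("hit",robot.move_l(p,speed=.08,orientation=o,force_limit=12))
s=readout.get_state();print("down",s["time_s"],s["eef_pos"]-p,s["contact_force"]-f0)
robot.gripper_to(0.0); robot.pause(.2)
s=readout.get_state();print("grip",s["gripper_width"],s["contact_force"]-f0,s["wrist_torque"])
q=np.array(s["joints"]); q0=q.copy();n=3
for i in range(1,n+1):
    qq=q0.copy();qq[5]=q0[5]-(th1-th0)*i/n; robot.movej(list(qq))
    s=readout.get_state();print("rot",s["time_s"],s["joints"][5]-q0[5],s["gripper_width"],s["contact_force"]-f0,s["wrist_torque"])
robot.pause(.2)
s=readout.get_state();print("end",s["joints"][5]-q0[5],s["contact_force"]-f0)
robot.gripper_to(.05)
p,o=tool(T,(-45,y,85),th1+sg*np.pi/2); robot.move_l(p,speed=.12)
s=readout.get_state();print(s["time_s"],s["joints"])
E
python3 dial.py 55 .26 1.047 -1
```

```text
hit False
down 4.625 [ 2.23210375e-04 -6.61272792e-05  3.78050242e-04] [-0.65545961 -0.16339785 -0.29092003]
grip 0.0004584609161525653 [ 0.15974154 -0.5240094   0.63052502] [0.07513733 0.14800892 0.00597094]
rot 5.7167 -0.2585258202042362 -7.224190589111793e-05 [ 0.25924945  0.6942545  -0.29209069] [ 0.03975065  0.22460883 -0.00366376]
rot 6.075 -0.5187083212691312 -0.00010788348876222718 [-0.84474333 -0.64017285 -0.23555322] [ 0.07055733  0.1959236  -0.01032055]
rot 6.4333 -0.780162980398126 9.989138287542891e-05 [-0.09775313  0.06616594  0.35194392] [0.06670861 0.18217967 0.04090236]
end -0.7840188283082569 [-0.69602158 -0.88638857 -0.43785916]
7.9 [-0.16643589 -0.49291076  2.31480854 -0.06798534  0.88782156  0.68024395]
```

Run:
```python
from h import *
from cell import robot,readout,optics
T=np.load("T.npy")
s=readout.get_state(); c=optics.capture("wrist"); c["s"]=s
pickle.dump(c,open("w2.pkl","wb")); cv2.imwrite("pics/w2.png",c["image"])
q=(s["eef_pos"]-T[:3,3])@T[:3,:3]; print("tcp in face",q, T[:3,:3].T@Ro.from_euler('xyz',s["orientation"]).as_matrix(), s["gripper_width"])
print(wproj(c,s["eef_pos"]+1e-6))
t=optics.capture("side");cv2.imwrite("pics/s2.png",cv2.resize(t["image"][100:320,200:460],None,fx=2.7,fy=2.7,interpolation=cv2.INTER_CUBIC))
```

```text
tcp in face [-0.04535599  0.05496562  0.08463504] [[ 8.65909456e-01 -5.00200664e-01 -3.30634614e-04]
 [-5.00200697e-01 -8.65909500e-01 -1.70684747e-05]
 [-2.77761991e-04  1.80163418e-04 -9.99999945e-01]] 0.05004633839947046
[[312.1169791  271.32525418]]
```

View pics/w2.png

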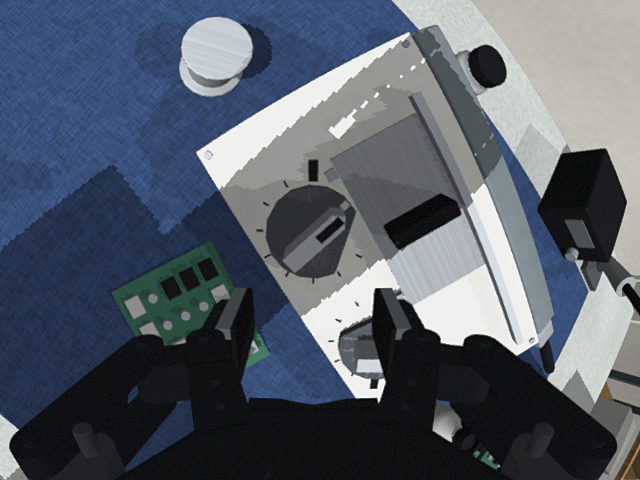

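View pics/s2.png

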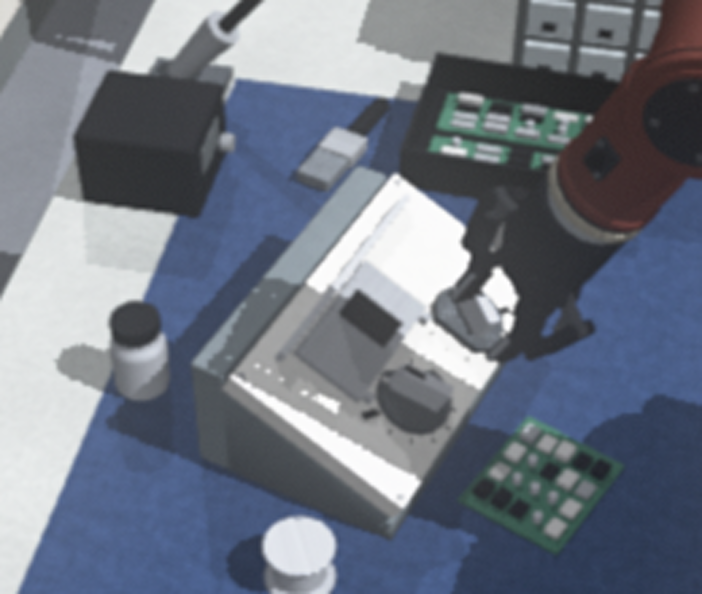

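Run:
```python
from h import *
from cell import robot,readout,optics
T=np.load("T.npy")
s=readout.get_state()
t=optics.capture("side"); tt=optics.capture("top")
R=Ro.from_euler('xyz',s["orientation"]).as_matrix()
for nm,c in (("side",t),("top",tt)):
    im=c["image"].copy()
    im=cv2.resize(im,None,fx=4,fy=4,interpolation=cv2.INTER_CUBIC)
    for d,col in ((0,(0,0,255)),(-.05,(0,255,255)),(.0,(0,0,255)),(.085-.038,(0,255,0))):
        u=proj(c,s["eef_pos"]+R[:,2]*d)[0]*4; cv2.drawMarker(im,(int(u[0]),int(u[1])),col,0,16,2)
    u=(proj(c,s["eef_pos"])[0]*4).astype(int); print(nm,u/4)
    cv2.imwrite(f"pics/{nm}3.png",im[max(0,u[1]-300):u[1]+300,max(0,u[0]-400):u[0]+400])
pickle.dump((s,t,tt),open("st3.pkl","wb"))
```

```text
side [369.  230.5]
top [331. 285.]
```

View pics/side3.png

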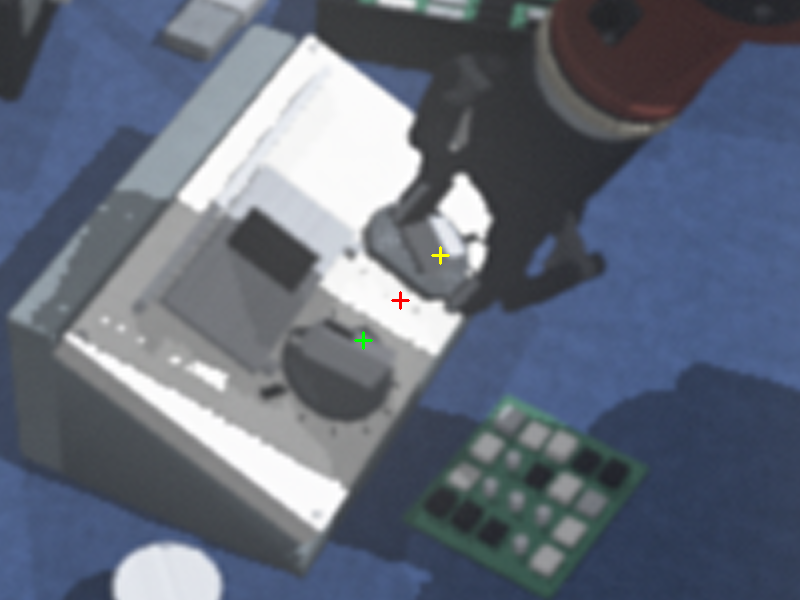

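View pics/top3.png

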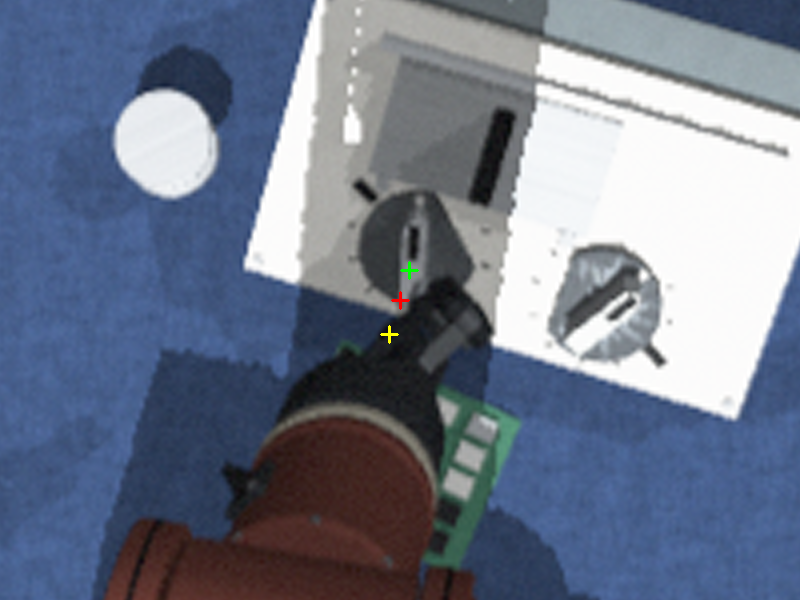

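Run:
```python
from h import *
for f in ("wrist0","w1","w2"):
    c=pickle.load(open(f+".pkl","rb"));z=c["z_map"]
    v,u=np.mgrid[:480,:640]; dx=(u-c["cx"])/c["fx"];dy=(v-c["cy"])/c["fy"];th=np.hypot(dx,dy)+1e-9
    # ray
    X=np.stack([np.sin(th)*dx/th,-np.sin(th)*dy/th,-np.cos(th)],-1); P=X*(z/np.cos(th))[...,None]
    A=c["tool_from_camera"];P=P@A[:3,:3].T+A[:3,3]
    m=(z>0)&(v>270)&(z<.26)&(abs(P[...,0])<.07)&(abs(P[...,1])<.03)
    print(f,m.sum(),"max tool z",np.sort(P[m][:,2])[-20::5])
    for sg in (-1,1):
        k=m&(P[...,0]*sg>0.0)
        q=P[k]; t=q[q[:,2]>q[:,2].max()-.02]; print(sg,t.min(0),t.max(0))
    if f=="w2":
        for a in ((-.025,0,0),(.025,0,0),(-.025,0,-.04),(.025,0,-.04)):
            c["s"]={"orientation":[0,0,0],"eef_pos":np.zeros(3)}; print(a,wproj(c,a))
        for uv in ((235,300),(245,300),(390,300),(380,300),(310,232)): print(uv,z[uv[1],uv[0]],P[uv[1],uv[0]])
```

```text
wrist0 60603 max tool z [-0.0530053  -0.05287453 -0.05277963 -0.05237205]
-1 [-0.05678386 -0.01099313 -0.07176841] [-0.04202455  0.01221396 -0.05177394]
1 [ 0.04208425 -0.01112962 -0.07171339] [ 0.05661078  0.01200456 -0.05171357]
w1 60575 max tool z [-0.05319681 -0.05303448 -0.05286802 -0.05266699]
-1 [-0.05630648 -0.01201982 -0.07231542] [-0.04164861  0.01173382 -0.0523258 ]
1 [ 0.04231943 -0.01207879 -0.07234745] [ 0.05733169  0.01146804 -0.05235089]
w2 65448 max tool z [-0.04308009 -0.04274847 -0.04240648  0.04668481]
-1 [-0.01270626  0.01754084  0.04592061] [-0.01006787  0.01852633  0.04765921]
1 [ 0.02498894 -0.01144782 -0.06197762] [ 0.03898463  0.01196018 -0.04201807]
(-0.025, 0, 0) [[264.70248807 271.13914079]]
(0.025, 0, 0) [[359.55712852 271.17213663]]
(-0.025, 0, -0.04) [[253.43966185 304.18336733]]
(0.025, 0, -0.04) [[370.43731834 304.24714507]]
(235, 300) 0.13469419 [-0.02849294 -0.01081549 -0.05898003]
(245, 300) 0.13554378 [-0.02484881 -0.01052516 -0.0581781 ]
(390, 300) 0.13582137 [ 0.02926819 -0.01033758 -0.05792388]
(380, 300) 0.13763769 [ 0.02577077 -0.00962691 -0.05623913]
(310, 232) 0.2437707 [-0.00150251 -0.00722699  0.05344088]
```

```bash
sed -i 's/(-45,y,75)/(-45,y,35)/; s/(-45,y,15)/(-45,y,-24)/; s/(-45,y,85)/(-45,y,50)/; s/gripper_to(.05)/gripper_to(.045)/' dial.py; python3 dial.py 55 .26 1.047 -1
```

```text
hit False
down 10.1833 [ 1.93136973e-04 -6.04941402e-06  3.11008183e-04] [-0.4747982  -0.96812943  0.9056073 ]
grip 0.010598199045276206 [-4.03656894  3.95601557  5.12234479] [0.63423213 0.46338704 0.15437123]
rot 11.1417 -0.2586156900515122 0.0106125243609749 [ 1.00257125  1.05905846 -1.64499986] [0.17890932 0.1735526  0.06502757]
rot 11.5 -0.5187705227528078 0.01084837868460478 [ 0.25638676  1.41199061 -0.66490601] [0.45598824 0.2100808  0.17036818]
rot 11.8583 -0.7802586276439335 0.01054822378817054 [-0.68085711  3.75052542  0.35408669] [0.55281248 0.24057346 0.30046186]
end -0.7838998789624798 [-1.13044293  5.41689201  1.33334601]
13.2417 [-0.17284028 -0.40154868  2.31803598 -0.06918673  0.79230088  0.6801624 ]
```

```bash
python3 dial.py -55 -.55 -2.094 1
python3 - <<'E'
from h import *
from cell import robot,readout,optics
T=np.load("T.npy")
robot.goto(*tool(T,(10,10,110),np.pi/2*-1)); robot.pause(.3)
s=readout.get_state(); c=optics.capture("wrist"); c["s"]=s
pickle.dump(c,open("w4.pkl","wb"));print(s["time_s"])
im=wrect(c,T,38,s=4,X=(-95,65),Y=(-100,100))
for y,th in ((55,1.047),(-55,-2.094)):
    a=np.array([(22,6),(28,0),(22,-6),(-22,-6),(-22,6)],float)@np.array([[np.cos(th),np.sin(th)],[-np.sin(th),np.cos(th)]])+[-45,y]
    cv2.polylines(im,[np.column_stack([(100-a[:,1])*4,(65-a[:,0])*4]).astype(int)],True,(0,255,0),1)
cv2.drawMarker(im,(int((100-30)*4),int((65-26.5)*4)),(0,0,255),0,30,1)
cv2.imwrite("pics/w4.png",im)
E
```

```text
hit False
down 16.2833 [ 1.78440852e-04 -6.85368939e-05  3.02870122e-04] [ 0.6973937  -0.3005109   0.28646964]
grip 0.010721069154888263 [-2.53234654  1.68985182  5.67859302] [0.29636697 0.35884829 0.10060194]
rot 17.4417 0.511751358258034 0.011145624634179806 [-3.67299691 -2.60253266  1.72453253] [-0.29048391  0.82825975 -0.34088446]
rot 18.0 1.0269429342030214 0.010586277651294022 [-8.40532236 -3.16946685  4.43708182] [-0.36590217  1.23302944 -0.366784  ]
rot 18.5583 1.541611427676217 0.010512361132803535 [-11.72317531  -1.39148811   6.38891909] [-0.31448216  1.48508721 -0.37918616]
end 1.5414645294231195 [-10.80805065  -2.23024214   7.90692321]
19.9417 [-0.51032113 -0.474275    2.3655184   0.12538995  0.82645371  0.23892397]
21.4333
```

View pics/w4.png

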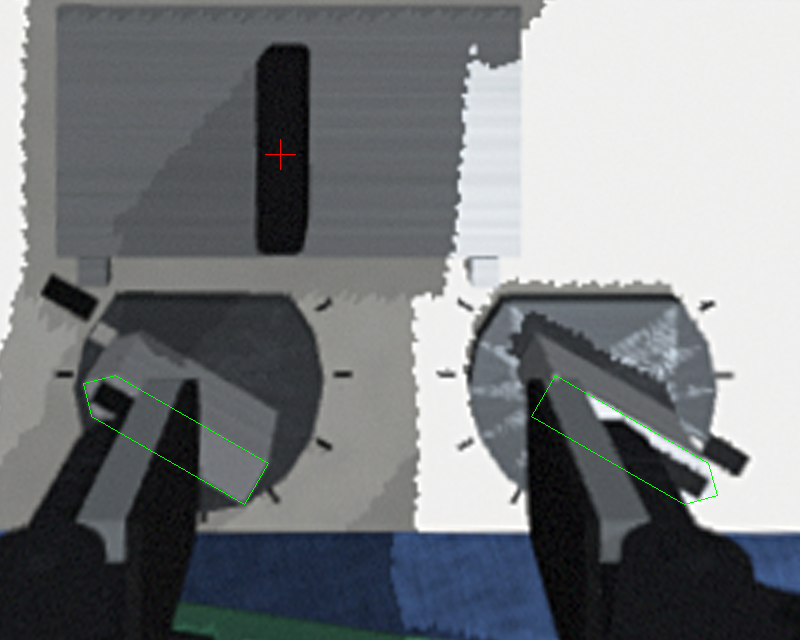

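Run:
```python
from h import *
from cell import robot,readout,optics
T=np.load("T.npy"); ph=-np.pi/2
robot.gripper_to(.045)
robot.goto(*tool(T,(26.5,30,35),ph)); robot.pause(.2)
f0=readout.get_state()["contact_force"]
p,o=tool(T,(26.5,30,-24),ph)
print("hit",robot.move_l(p,speed=.08,orientation=o,force_limit=12))
robot.gripper_to(0.); robot.pause(.2)
s=readout.get_state();print("grip",s["gripper_width"],s["contact_force"]-f0)
p,o=tool(T,(26.5,-50.5,-24),ph)
print("stop",robot.move_l(p,speed=.06,orientation=o,force_limit=30)); robot.pause(.3)
s=readout.get_state();print("slid",s["time_s"],(s["eef_pos"]-T[:3,3])@T[:3,:3]*1000,s["gripper_width"],s["contact_force"]-f0)
t=optics.capture("side");cv2.imwrite("pics/s5.png",cv2.resize(t["image"][100:320,200:460],None,fx=2.7,fy=2.7,interpolation=cv2.INTER_CUBIC))
```

```text
hit False
grip 0.010895627787732969 [-4.27277261  1.49778525  5.84269123]
stop False
slid 25.5917 [ 26.94632422 -49.47019341 -23.35428047] 0.011136838228549311 [-2.71160428  5.77002526  6.93719482]
```

View pics/s5.png

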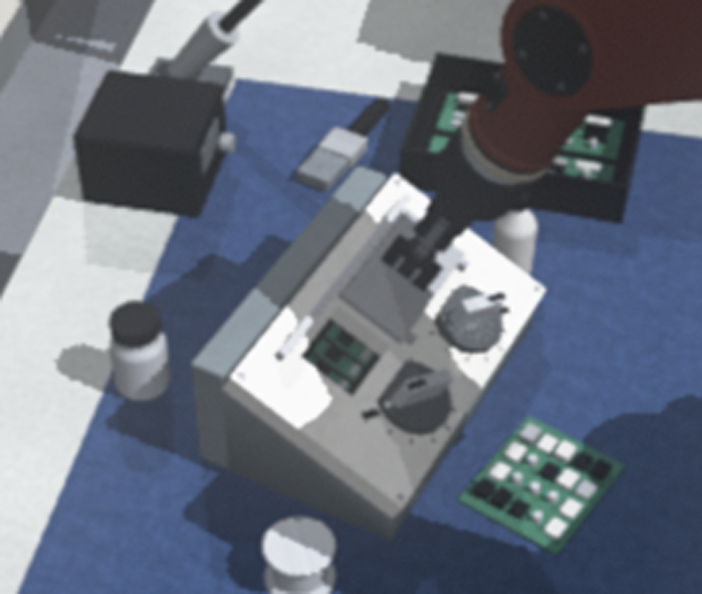

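Cover is open by about 79.5 mm. I'll push to the stop with a force limit, then release, retract and check.

Run:
```python
from h import *
from cell import robot,readout,optics
T=np.load("T.npy"); ph=-np.pi/2
p,o=tool(T,(26.5,-52,-24),ph)
print("stop",robot.move_l(p,speed=.03,orientation=o,force_limit=15))
s=readout.get_state();print((s["eef_pos"]-T[:3,3])@T[:3,:3]*1000,s["contact_force"])
robot.gripper_to(.03); robot.pause(.2)
robot.move_l(tool(T,(26.5,-50,60),ph)[0],speed=.12)
robot.goto(*tool(T,(0,0,110),ph)); robot.pause(.4)
s=readout.get_state(); c=optics.capture("wrist"); c["s"]=s;print(s["time_s"],s["contact_force"])
im=wrect(c,T,9,s=3,X=(-95,95),Y=(-130,130))
for y,th in ((55,1.047),(-55,-2.094)):
    a=np.array([(24.5,-40),(24.5,40)],float)+[-45,y]
    cv2.polylines(im,[np.column_stack([(130-a[:,1])*3,(95-a[:,0])*3]).astype(int)],True,(0,255,0),1)
for y in (65-50,-65-50): cv2.drawMarker(im,(int((130-y)*3),int((95-26.5)*3)),(0,0,255),0,30,1)
cv2.imwrite("pics/w6.png",im)
t=optics.capture("top");cv2.imwrite("pics/t6.png",t["image"])
```

```text
stop False
[ 26.94527796 -49.47810222 -23.35857181] [-0.43482135 12.91041207  7.30851912]
28.0667 [0.27501687 0.71043623 0.63624154]
```

View pics/w6.png

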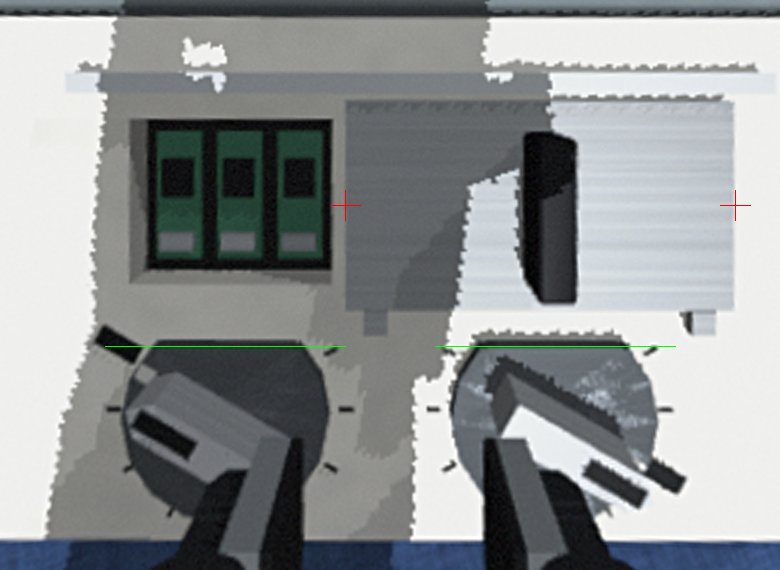

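View pics/t6.png

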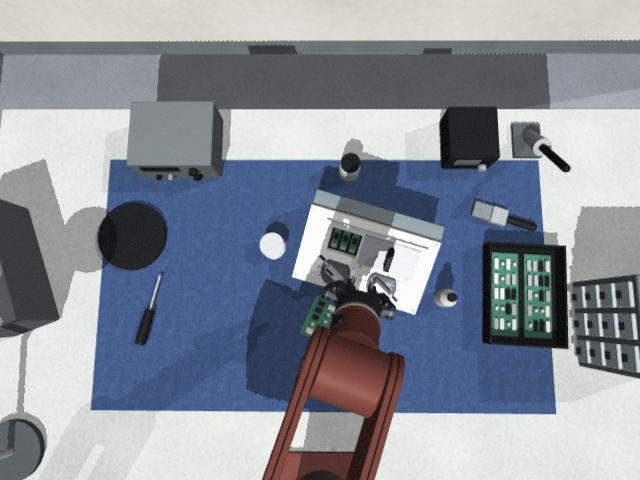

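Run:
```python
from cell import robot,readout
print(robot.close_job(), readout.get_state()["time_s"])
```

```text
the job is handed in; nothing more can be done
the job is handed in; nothing more can be done
```

The box is open and the job is handed in; the clock read about 28 s of the 72 s allowed at the last check. No verdict was reported, so the results below are my own checks.

**What I did:** I turned the left dial from about 0.26 to 1.05 rad and the right dial from about -0.55 to -2.09 rad. I then gripped the cover handle, slid the cover right to its stop, let go and backed off.

**One thing that disagreed:** my first try at the left dial closed on air, above the grip bar, without touching anything. The wrist depth image and the side picture both showed the real fingertips about 39 mm short of the reported TCP, contrary to the description. I corrected for that and every later grip held, at about 10.5–11 mm opening on the 12 mm bars. The face also measured about 2 mm higher than stated, which is within calibration.

**Last checks:**
- **Dials:** the wrist picture shows both skirt flats level and facing the cover, with both pointers at their thick marks.
- **Cover:** its edges lie on the positions expected for 80 mm open. The handle travelled 79.5 mm and then would not go further when pushed to about 13 N. The 15 N force limit I had set did not trip.
- **Gripper:** it was clear of everything, with about 0–1 N on the tool.
- **Loose items:** those visible in the top view look unmoved. The circuit board was partly hidden by the arm, but it looked untouched in the side view taken with the cover open.

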